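# Stamp the walnuts level in the sloping bin

### The job

The walnuts in the sloping wooden bin are heaped up: take the wooden stamper by its handle and, with its foot held flat to the slope of the bin's floor, press the heap down until all the walnuts lie in one level layer on the floor. Then stand the stamper upright on the worktop again, let go of it, and leave the jar and the tin where they are; keep your fingers off the walnuts.

Things in the scene. Friction and masses are not known exactly. Their poses are not given: they have to be found in the camera images.
- walnut_bin: open pale wooden box, fixed, standing sloped on a low wooden frame 165 x 125 mm; its floor rises away from the robot at 24 degrees, its highest rim is 135 mm above the worktop. Origin on the worktop under its middle, x to its back, z up. Inside: floor 144 mm up the slope x 103 mm across, walls 6 mm thick; side and back walls stand 64 mm off the floor
- bin_bed (a point): centre of the bin's inner floor, on its upper face. x up the slope (away from the robot), y across to the left, z square to the floor, so leaning 24 degrees to the low front. The walls are at x = +72 mm and y = +-51.5 mm; the low front board starts at x = -72 and leans 18 degrees inwards over the floor: its top edge is 46 mm off the floor at x = -57 mm
- stamper: pale wooden stamper, standing upright on the worktop right or left of the bin, 130 mm tall, round. Origin: centre of its foot's flat underside; z up along the handle. Foot: disc 70 mm in diameter and 18 mm thick, then a cone that narrows to the handle 34 mm up; plain handle 27 mm in diameter from 34 to 122 mm up, its top rounded. About 0.2 kg
- walnut_1: one of eleven loose walnuts in the bin, a brown ball 32 mm in diameter with a dark seam, 14 g; origin at its centre. It lies on the floor (centre 16 mm off it) like eight others, packed at the low end by the slope; two more ride on top. The floor has room for all eleven
- walnut_2: one of eleven loose walnuts in the bin, a brown ball 32 mm in diameter with a dark seam, 14 g; origin at its centre; at first it lies on the floor
- walnut_3: one of eleven loose walnuts in the bin, a brown ball 32 mm in diameter with a dark seam, 14 g; origin at its centre; at first it lies on the floor
- walnut_4: one of eleven loose walnuts in the bin, a brown ball 32 mm in diameter with a dark seam, 14 g; origin at its centre; at first it lies on the floor
- walnut_5: one of eleven loose walnuts in the bin, a brown ball 32 mm in diameter with a dark seam, 14 g; origin at its centre; at first it lies on the floor
- walnut_6: one of eleven loose walnuts in the bin, a brown ball 32 mm in diameter with a dark seam, 14 g; origin at its centre; at first it lies on the floor
- walnut_7: one of eleven loose walnuts in the bin, a brown ball 32 mm in diameter with a dark seam, 14 g; origin at its centre; at first it lies on the floor
- walnut_8: one of eleven loose walnuts in the bin, a brown ball 32 mm in diameter with a dark seam, 14 g; origin at its centre; at first it lies on the floor
- walnut_9: one of eleven loose walnuts in the bin, a brown ball 32 mm in diameter with a dark seam, 14 g; origin at its centre; at first it lies on the floor
- walnut_10: one of eleven loose walnuts in the bin, a brown ball 32 mm in diameter with a dark seam, 14 g; origin at its centre; at first it rides on top of the others, its centre 34 to 44 mm off the floor. The shells are smooth: pressed square to the floor with a few newtons (20 is plenty), it wedges its neighbours apart up the slope and drops between them
- walnut_11: one of eleven loose walnuts in the bin, a brown ball 32 mm in diameter with a dark seam, 14 g; origin at its centre; at first it too rides on top of the others, its centre 34 to 44 mm off the floor
- jar: closed glass jar, 71 mm in diameter, 110 mm tall, loose on the worktop on the other side of the bin from the stamper; a bystander. Origin at the centre of its underside
- tin: small food tin, 58 mm in diameter, 72 mm tall, loose behind the bin; a bystander. Origin at the centre of its underside
Mind the look-alikes: they are no part of the job. Leave any blue, orange or yellow look-alike of the walnut_9 alone.

How it is judged:
By the outcome, as a careful person would: the job done as asked, in the order asked, and still so for the second after the job is handed in, with the robot touching nothing.
It also fails if it takes over 45 s, if anything falls off the work surface, if the arm or the gripper's body presses on something with over 40 N, if the wrist force passes 120 N, or if a joint passes its speed limit or range.

### The arm

A 7-joint arm with a two-finger parallel gripper is mounted at the origin on a cart in front of the work surface, level with it; the furniture and walls round the work are solid. World frame = base frame: x ahead of the robot, y to its left, z up, the work surface at z = 0. Lengths are in m, angles in rad, forces in N, time in s.
With the tool pointing down it reaches from about 0.35 to 0.9 m from the base axis. Payload 8.1 kg.
Tool frame: the origin (TCP) lies at the very end of the fingers, on their centre line; the grasp point (between the pads) lies 19 mm behind it; z points along the fingers, y is the line along which they close (so a half turn about z gives the same grasp; the last joint's range is limited). The gripper opens to 92 mm and grips with 3 to 60 N. Pads are 19 mm wide; open, the fingers measure 130 mm over their backs; the gripper's body (75 mm by 190 mm) begins 47 mm behind the grasp point.
Start: joints at [1.014, 0.434, 0.025, 1.573, -0.012, 1.134, -0.075], TCP at [0.274, -0.562, 0.227] pointing down, gripper open.
Joint ranges: [-2.62, 2.62], [-0.44, 2.09], [-1.27, 1.32], [0.08, 2.57], [-1.32, 4.46], [0.12, 2], [-2.74, 2.74]. Speed limits (rad/s): [2.22, 2.22, 3.01, 3.01, 3.14, 3.14, 3.14].

### API

Orientations are given as a rotation vector (axis times angle).
In Python, from cell import arm gives the robot as it stands.
- The arm moves only by the tool jog_arm, never from a script. Its argument "rows" is a list of rows, each a list of 3 entries, a list of its own where there are three numbers: the shift along the world's x, y, z in cm, then the turn, a rotation vector about the world's x, y, z in degrees, then the opening, from 0 (shut) to 1 (fully open). A call has 1 to 8 rows; each row is the pose to reach, as a shift and turn from the pose commanded when the call began; what a row does not reach only later rows make up. A row lasts 1/8 s, in which the tool goes at most 62.5 mm and 10.7 degrees, less where a joint would pass 70% of its speed; a pose out of reach is approached as far as the arm can. A call with a gripper value outside its range is refused whole. The fingers move at their own pace and stop on an object; "newtons" is the grip in N (left out, the last holds). Time passes only in rows, so rows that repeat a pose let the fingers close. It gives the time, the measured TCP pose, the force, the opening and the grip force at its end, in the units of the state.
- arm.observe(): the state, without advancing time (a new reading comes with each control period).
- arm.get_image(name): name is "scene" or "side" or "wrist"; returns a dict with "img" (384x512x3 uint8, red, green, blue), "depth" (384x512 float32, m along the optical axis (not along the pixel's ray), 0 where there is no reading), "fx", "fy", "cx", "cy" (pixels), "dist_coeffs" ([k1, k2, p1, p2, k3] as OpenCV has them; the pictures are not rectified), "rvec" (rotation vector, rad) and "tvec" (3), from world to camera coordinates, as OpenCV has them; the wrist camera has in their place "mount" (4x4, takes a point from camera to tool coordinates, whose origin is the TCP and whose axes are the flange's). Camera axes: x right, y down, z forward; pixel columns grow to the right and rows downward; lengths in m; the calibration is good to about 2 mm. A picture is of the moment at which its call begins: read the wrist's pose just before it.
- arm.sign_off(): hands the job in; it is judged then, once.
The state is a dict: "clock": time; "joints": joint angles; "dq": joint speeds; "joint_efforts": joint torques, N m; "position": TCP position; "ee_rot": TCP orientation; "force": force on the tool from outside, world axes, zero at the start; "ft_torque": the same for the moment, N m; "width": opening from 0.0 (shut) to 1.0 (fully open); "gripper_force": force on a finger pad.
Only numpy, scipy, OpenCV 4.12 (cv2) and the standard library are available. Lean on these libraries where they do the work, as an engineer would, in place of code of your own. Each camera call takes 0.05 s, during which the arm holds its last target. There are 200 camera calls.

## Working session

There is one attempt and no reset: what is moved stays moved. The work goes in short steps, Python scripts to look and compute and a tool call to move; the robot and the scene stay as the last step left them, time stands still between calls to the robot, and variables do not carry over. Pictures are saved under pics/ and viewed, at most 10 in all, crops included, and the job is handed in when it is done.

Besides the shell and the picture viewer there is one more tool, called after ">>>" as name(argument=value, ...) on one line, values as JSON. jog_arm: Moves the arm, as the interface text tells. Its arguments: {"type":"object","properties":{"rows":{"type":"array","items":{"type":"array"}},"newtons":{"type":"number"}},"required":["rows"]}

```bash
mkdir -p pics; ls; cat > h.py <<'E'
import numpy as np, cv2
from cell import arm
def pts(d):
    h,w=d["depth"].shape
    u,v=np.meshgrid(np.arange(w),np.arange(h))
    K=np.array([[d["fx"],0,d["cx"]],[0,d["fy"],d["cy"]],[0,0,1.]])
    n=cv2.undistortPoints(np.stack([u,v],-1).reshape(-1,1,2).astype(np.float32),K,np.array(d["dist_coeffs"],float)).reshape(h,w,2)
    z=d["depth"]
    P=np.dstack([n[...,0]*z,n[...,1]*z,z])
    if "rvec" in d:
        R=cv2.Rodrigues(np.array(d["rvec"],float))[0]
        W=(P-np.array(d["tvec"]).ravel())@R
    else:
        M=np.array(d["mount"]);s=d["st"];R=cv2.Rodrigues(np.array(s["ee_rot"],float))[0]
        W=(P@M[:3,:3].T+M[:3,3])@R.T+np.array(s["position"])
    W[z==0]=np.nan
    return W
def get(n):
    s=arm.observe(); d=arm.get_image(n); d["st"]=s; d["W"]=pts(d); return d
E
python3 - <<'E'
from h import *
s=arm.observe(); print(s)
ims=[]
for n in ["scene","side"]:
    d=get(n); np.savez(f"{n}0.npz",W=d["W"],img=d["img"]); cv2.imwrite(f"pics/{n}0.png",d["img"][...,::-1])
    R=cv2.Rodrigues(np.array(d["rvec"],float))[0]; print(n,-R.T@np.array(d["tvec"]).ravel(),R[2])
E
```

```text
pics
{'clock': 0.0, 'joints': array([ 1.01438508,  0.43521594,  0.02497596,  1.57409608, -0.01161128,
        1.13401317, -0.07510321]), 'dq': array([ 1.33901223e-03, -1.66160933e-04, -1.31228655e-04,  2.37661647e-04,
       -4.54260489e-05, -1.06626482e-03,  1.47574489e-03]), 'joint_efforts': array([-1.76034897e-03, -6.67863107e+01,  9.83739384e-01, -3.14456570e+01,
       -6.06943807e-02,  4.30086418e-02,  1.58073799e-04]), 'position': array([ 0.27371922, -0.56129837,  0.22594978]), 'ee_rot': array([-3.05962104e+00, -7.06280789e-01,  7.64841785e-04]), 'force': array([-0.6848734 , -0.33571973, -0.02835322]), 'ft_torque': array([-0.04950845, -0.01154017,  0.02212456]), 'gripper_force': 0.0, 'width': 0.9989373692436859}
scene [-0.1062218  -0.48848529  0.70280162] [ 0.70072624  0.37024281 -0.6098385 ]
side [0.66318648 0.72921543 0.4486105 ] [-0.06995351 -0.91966697 -0.3864184 ]
```

View pics/scene0.png

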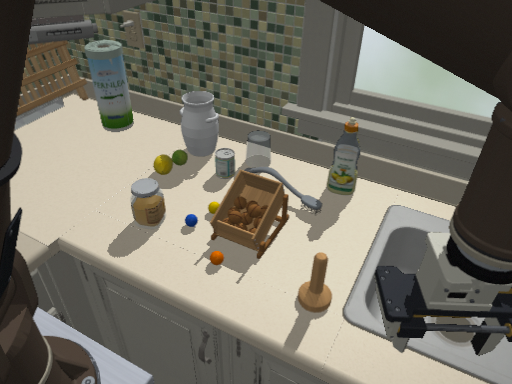

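View pics/side0.png

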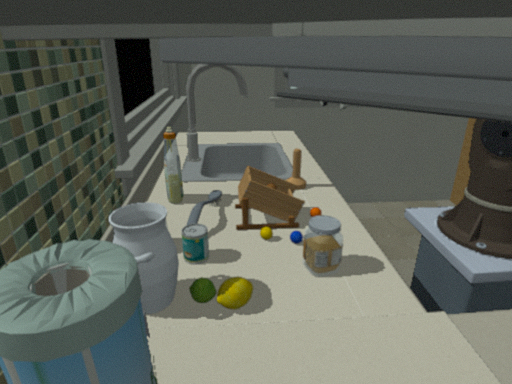

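Scene view: the stamper has its foot at (315,295) and its handle at (319,270). The bin is at (250,210), the jar at (148,202) and the tin at (225,162). The blue (191,220), orange (217,257) and yellow (214,207) balls on the worktop are look-alikes to leave alone; only the brown balls in the bin are walnuts. Next I'll measure from depth.

```bash
python3 - <<'E'
from h import *
from scipy.optimize import least_squares
Z=np.load("scene0.npz");W=Z["W"];img=Z["img"]
def fit(P,r):
    c0=P[:,:2].mean(0)+[0.0,0]
    f=least_squares(lambda c:np.hypot(*(P[:,:2]-c).T)-r,c0+np.array([.6,.3])*r,loss="soft_l1",f_scale=.002)
    return f.x,np.sqrt(np.mean(f.fun**2)),len(P)
def box(W,u0,u1,v0,v1,z0,z1):
    P=W[v0:v1,u0:u1].reshape(-1,3); return P[(P[:,2]>z0)&(P[:,2]<z1)]
print("stamper",fit(box(W,300,335,250,310,.045,.115),.0135), fit(box(W,295,335,250,315,.004,.016),.035))
print("jar",fit(box(W,128,170,178,225,.02,.07),.0355)); print("tin",fit(box(W,212,240,148,180,.01,.06),.029))
S=np.load("side0.npz")
hsv=cv2.cvtColor(S["img"],cv2.COLOR_RGB2HSV)
# bin cloud both views: wood hue, hi sat
for n in ["scene","side"]:
    z=np.load(n+"0.npz");h=cv2.cvtColor(z["img"],cv2.COLOR_RGB2HSV);m=(h[...,0]<20)&(h[...,1]>90)
    P=z["W"][m&np.isfinite(z["W"]).all(-1)]
    st=(P[:,2]>.01)&(P[:,2]<.15)&(P[:,0]>.3)&(P[:,0]<.9)&(P[:,1]>-.25)&(P[:,1]<.1)
    P=P[st]; print(n,len(P),P.min(0),P.max(0))
    for lo,hi in [(.01,.03),(.06,.08),(.1,.12),(.125,.14)]:
        q=P[(P[:,2]>lo)&(P[:,2]<hi)]
        if len(q)>5:
            print(lo,len(q),q.min(0),q.max(0),cv2.minAreaRect(q[:,:2].astype(np.float32)))
s=arm.observe();print(s["clock"])
E
```

```text
stamper (array([ 0.44390156, -0.34926335]), np.float64(0.0007978307430443044), 326) (array([ 0.44424661, -0.34878982]), np.float64(0.000829367753863674), 128)
jar (array([0.47110066, 0.10660643]), np.float64(0.002562968757821376), 532)
tin (array([0.74527021, 0.0523774 ]), np.float64(0.016595878487583364), 289)
scene 4790 [ 0.41382358 -0.1987313   0.01002004] [0.65121175 0.0999739  0.13604544]
0.01 656 [ 0.41382358 -0.1987313   0.01002004] [0.65121175 0.0999739  0.02997246] ((0.48756253719329834, -0.08060330152511597), (0.16860008239746094, 0.36025747656822205), 30.29237174987793)
0.06 1546 [ 0.4380973  -0.19810558  0.06000365] [0.63904756 0.09947663 0.0799736 ] ((0.5444901585578918, -0.047437623143196106), (0.1759679913520813, 0.31756117939949036), 7.030699729919434)
0.1 384 [ 0.53169393 -0.18863207  0.10008548] [ 0.62626459 -0.07280851  0.11996759] ((0.5792564749717712, -0.13081175088882446), (0.0931633859872818, 0.11626095324754715), 1.0427801609039307)
0.125 186 [ 0.58698502 -0.18781514  0.12504839] [ 0.61734652 -0.07326811  0.13604544] ((0.6023480296134949, -0.1305355280637741),
[... 220 characters left out ...]
02988633] ((0.6325958967208862, -0.09101930260658264), (0.38891077041625977, 0.1847868412733078), 27.30359649658203)
0.06 515 [ 0.47733255 -0.18203629  0.06005536] [ 0.64309899 -0.05623178  0.07999824] ((0.5597426891326904, -0.11983908712863922), (0.1696799248456955, 0.12136267125606537), 2.4565279483795166)
0.1 316 [ 0.54260807 -0.18199687  0.10007608] [ 0.63185721 -0.06550467  0.11999664] ((0.5889038443565369, -0.12295836210250854), (0.08791325241327286, 0.11774297803640366), 2.4197351932525635)
0.125 72 [ 0.60040827 -0.17993897  0.12513852] [ 0.62002941 -0.06847331  0.1337531 ] ((0.6114196181297302, -0.12420614063739777), (0.11102284491062164, 0.019336692988872528), 88.58785247802734)
0.1
```

>>> jog_arm(rows=[[[3, 5, 4], [0, 0, -6], 1], [[7, 10, 8], [0, 0, -12], 1], [[11, 16, 11], [0, 0, -18], 1], [[15, 22, 13], [0, 0, -26], 1], [[19, 27, 13], [0, 0, -26], 1], [[22, 32, 13], [0, 0, -26], 1], [[22, 32, 13], [0, 0, -26], 1], [[22, 32, 13], [0, 0, -26], 1]])

```text
clock: 1.1
position: [0.496, -0.2375, 0.3565]
ee_rot: [-3.14, -0.011, -0.0]
force: [-0.6, -0.0, -0.1]
width: 1.0
gripper_force: 0.0
```

```bash
python3 - <<'E'
from h import *
d=get("wrist"); np.savez("wrist1.npz",W=d["W"],img=d["img"]); 
z=d["depth"];cv2.imwrite("pics/wrist1.png",cv2.resize(d["img"][...,::-1],(768,576)))
print(d["mount"],d["st"]["position"],d["st"]["ee_rot"],d["st"]["joints"])
E
```

```text
[[ 6.77638105e-04 -9.54823366e-01 -2.97173149e-01  7.96088910e-02]
 [ 9.99999296e-01  3.57666526e-04  1.13108897e-03  4.19235162e-04]
 [-9.73701293e-04 -2.97173707e-01  9.54822936e-01 -1.57891414e-01]
 [ 0.00000000e+00  0.00000000e+00  0.00000000e+00  1.00000000e+00]] [ 0.49600322 -0.23747993  0.35648845] [-3.13981633e+00 -1.12292422e-02 -4.16246661e-04] [ 0.40366328  0.23667736 -0.06814197  1.53950217  0.01452473  1.36630063
 -1.22918312]
```

View pics/wrist1.png

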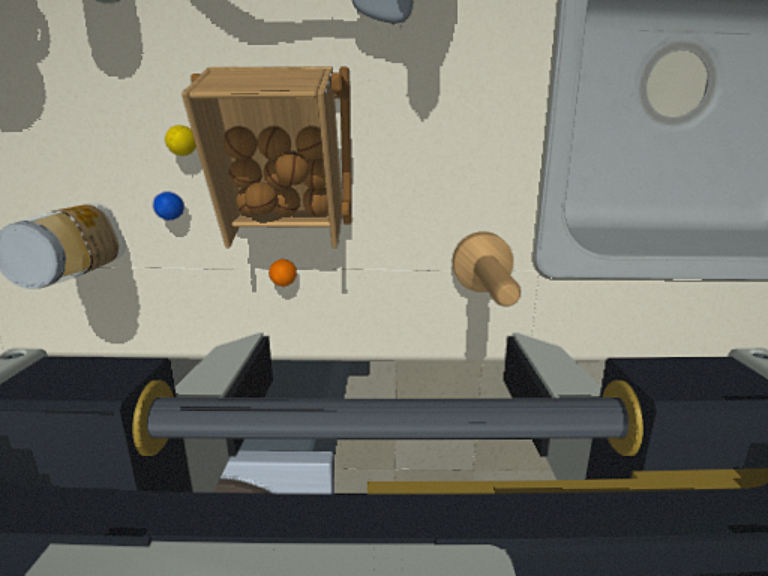

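The wrist view shows the bin with two nuts riding on top, at about (290,168) and (261,195). The stamper foot is at (483,262) and its handle top at (507,291). The orange, blue and yellow balls lie outside the bin.

```bash
cat > b.py <<'E'
from h import *
from scipy.optimize import least_squares
c,s=np.cos(np.radians(24)),np.sin(np.radians(24))
def frame(x,y,yaw,z=.045):
    return cv2.Rodrigues(np.array([0,0,yaw]))[0]@np.array([[c,0,-s],[0,1,0],[s,0,c]]),np.array([x,y,z])
def tobin(P,p):
    R,o=frame(*p); return (P-o)@R
E
cat > fitw.py <<'E'
from b import *
Z=np.load("wrist1.npz");W=Z["W"];img=Z["img"]
def box(u0,u1,v0,v1,z0,z1):
    P=W[v0:v1,u0:u1].reshape(-1,3); return P[(P[:,2]>z0)&(P[:,2]<z1)]
f=lambda P,r:least_squares(lambda q:np.hypot(*(P[:,:2]-q).T)-r,P[:,:2].mean(0),loss="soft_l1",f_scale=.002)
P=box(295,350,150,205,.112,.135);print("stamper top",P[:,:2].mean(0),P[:,2].max(),len(P))
P=box(295,350,150,205,.005,.0175+.002);print("foot",f(P[P[:,2]<.013],.035).x,cv2.minEnclosingCircle(P[:,:2].astype(np.float32)))
P=box(120,240,40,166,.02,.15)
# rim
h=P[P[:,2]>.127];print("high",h.min(0),h.max(0),cv2.minAreaRect(h[:,:2].astype(np.float32)))
p=(.573,-.128,0.0)
for yaw in [0,.02,-.02]:
  q=tobin(P,(.573,-.128,yaw))
  r=q[(abs(q[:,2]-.064)<.005)]
  a=r[r[:,0]>.02]; print(yaw,"rim n med",np.median(r[:,2]),"x",np.percentile(r[:,0],[1,99]),[np.percentile(r[(abs(r[:,0]-x)<.015)][:,1],[1,99]).round(4) for x in (-.04,0.,.05)])
q=tobin(P,p)
i=q[(abs(q[:,1])<.03)&(q[:,0]>.0)&(q[:,0]<.06)]; print("floor n",np.percentile(i[:,2],[5,25,50]),len(i))
b=q[(abs(q[:,1])<.04)&(q[:,0]>.055)&(q[:,2]>.015)&(q[:,2]<.055)];print("backwall x",np.median(b[:,0]),len(b))
for sg in (1,-1):
  b=q[(abs(q[:,0])<.05)&(sg*q[:,1]>.04)&(sg*q[:,1]<.056)&(q[:,2]>.035)&(q[:,2]<.058)];print("wall",sg,np.median(b[:,1]) if len(b) else 0,len(b))
t=q[(q[:,2]>.044)&(abs(q[:,1])<.045)&(q[:,0]>-.05)&(q[:,0]<.05)];print("top pts",len(t));
k,l,st,ce=cv2.connectedComponentsWithStats(np.uint8([[0]])) if 0 else (0,)*4
for g in t[np.argsort(-t[:,2])][::max(1,len(t)//12)]: print(g.round(4))
E
python3 fitw.py
```

```text
stamper top [ 0.44630695 -0.34604104] 0.1319852448610929 311
foot [ 0.44300063 -0.34937747] ((0.4439623951911926, -0.34838029742240906), 0.03464346379041672)
high [ 0.59409144 -0.18652489  0.12700416] [ 0.61824831 -0.07196245  0.13648871] ((0.6066390872001648, -0.12922470271587372), (0.023929113522171974, 0.11468714475631714), 0.6169889569282532)Traceback (most recent call last):
  File "fitw.py", line 13, in <module>
    q=tobin(P,(.573,-.128,yaw))
  File "b.py", line 7, in tobin
    R,o=frame(*p); return (P-o)@R
        ~~~~~^^^^
  File "b.py", line 5, in frame
    return cv2.Rodrigues(np.array([0,0,yaw]))[0]@np.array([[c,0,-s],[0,1,0],[s,0,c]]),np.array([x,y,z])
           ~~~~~~~~~~~~~^^^^^^^^^^^^^^^^^^^^^
cv2.error: OpenCV(4.12.0) /io/opencv/modules/calib3d/src/calibration_base.cpp:151: error: (-210:Unsupported format or combination of formats) The matrices must have 32f or 64f data type in function 'Rodrigues'
```

```bash
sed -i 's/\[0,0,yaw\])/[0,0,yaw],float)/' b.py; sed -i 's/abs(q\[:,2\]-.064)<.005/abs(q[:,2]-.064)<.006/' fitw.py; python3 fitw.py
```

```text
stamper top [ 0.44630695 -0.34604104] 0.1319852448610929 311
foot [ 0.44300063 -0.34937747] ((0.4439623951911926, -0.34838029742240906), 0.03464346379041672)
high [ 0.59409144 -0.18652489  0.12700416] [ 0.61824831 -0.07196245  0.13648871] ((0.6066390872001648, -0.12922470271587372), (0.023929113522171974, 0.11468714475631714), 0.6169889569282532)
0 rim n med 0.06491675334155439 x [-0.07697149  0.07466121] [array([-0.0591,  0.0559]), array([-0.0588,  0.0551]), array([-0.0586,  0.0565])]
0.02 rim n med 0.06486304220477743 x [-0.07729138  0.07495111] [array([-0.0579,  0.0572]), array([-0.0585,  0.0556]), array([-0.059,  0.056])]
-0.02 rim n med 0.06486540513380029 x [-0.0774763   0.07513909] [array([-0.0604,  0.0547]), array([-0.0594,  0.0549]), array([-0.0583,  0.0569])]
floor n [0.00085462 0.00190258 0.00352289] 1717
backwall x 0.07445713615864716 614
wall 1 0.0505398098823006 448
wall -1 0 0
top pts 616
[-0.0384  0.0141  0.0564]
[-0.0042 -0.0151  0.0543]
[-0.0369  0.0116  0.0534]
[-0.0049 -0.012   0.0529]
[-0.0463  0.0195  0.0522]
[ 0.002  -0.0266  0.0515]
[ 0.0016 -0.0125  0.0507]
[-0.046   0.008   0.0498]
[-0.0263  0.0224  0.049 ]
[-0.0252  0.0122  0.0479]
[-0.026   0.0243  0.0465]
[-0.025   0.0215  0.0454]
[ 0.0088 -0.0179  0.0441]
```

>>> jog_arm(rows=[[[-2, -5, -4], [0, 0, 0], 1], [[-5.2, -10.5, -8], [0, 0, 0], 1], [[-5.2, -11.1, -12], [0, 0, 0], 1], [[-5.2, -11.1, -15], [0, 0, 0], 1], [[-5.2, -11.1, -18], [0, 0, 0], 1], [[-5.2, -11.1, -18], [0, 0, 0], 1]])

```text
clock: 1.9
position: [0.4393, -0.3532, 0.1746]
ee_rot: [-3.139, 0.004, 0.007]
force: [-0.2, -0.2, 0.6]
width: 0.999
gripper_force: 0.0
```

>>> jog_arm(rows=[[[0, 0, -3], [0, 0, 0], 1], [[0, 0, -6.5], [0, 0, 0], 1], [[0, 0, -9.9], [0, 0, 0], 1], [[0, 0, -9.9], [0, 0, 0], 1], [[0, 0, -9.9], [0, 0, 0], 1]])

```text
clock: 2.52
position: [0.4427, -0.3538, 0.0796]
ee_rot: [3.14, -0.001, 0.003]
force: [-0.5, 0.2, 0.1]
width: 1.003
gripper_force: 0.0
```

```bash
python3 - <<'E'
from h import *
d=get("wrist"); s=d["st"];print(s["position"],s["ee_rot"],s["force"])
P=d["W"].reshape(-1,3);P=P[(P[:,2]>.03)&(P[:,2]<.125)&(abs(P[:,0]-.444)<.05)&(abs(P[:,1]+.35)<.03)]
print(len(P),P.min(0),P.max(0))
cv2.imwrite("pics/w2.png",d["img"][...,::-1])
E
```

```text
[ 0.44267992 -0.3538396   0.07958247] [ 3.14016264e+00 -1.06551180e-03  2.62205446e-03] [-0.51408322  0.22765477  0.08833562]
3752 [ 0.42957159 -0.36856459  0.03000924] [ 0.46414759 -0.32867367  0.12499878]
```

View pics/w2.png

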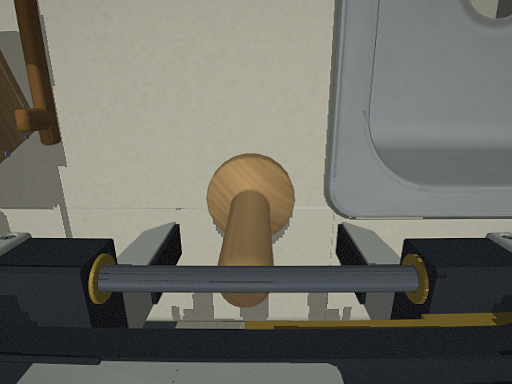

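The handle (245,245) is between the fingers but about 5 mm off centre, so I'll shift and then close.

>>> jog_arm(rows=[[[0.2, 0.5, 0], [0, 0, 0], 1], [[0.2, 0.5, 0], [0, 0, 0], 1], [[0.2, 0.5, 0], [0, 0, 0], 0], [[0.2, 0.5, 0], [0, 0, 0], 0], [[0.2, 0.5, 0], [0, 0, 0], 0], [[0.2, 0.5, 0], [0, 0, 0], 0], [[0.2, 0.5, 0], [0, 0, 0], 0], [[0.2, 0.5, 0], [0, 0, 0], 0]], newtons=55)

```text
clock: 3.58
position: [0.444, -0.3478, 0.0777]
ee_rot: [3.142, -0.0, -0.0]
force: [-0.3, -0.6, 0.2]
width: 0.399
gripper_force: 0.0
```

>>> jog_arm(rows=[[[0, 0, 0], [0, 0, 0], 0], [[0, 0, 0], [0, 0, 0], 0], [[0, 0, 0], [0, 0, 0], 0]])

```text
clock: 3.95
position: [0.444, -0.3478, 0.0777]
ee_rot: [3.142, -0.0, -0.0]
force: [-0.3, 0.5, -0.5]
width: 0.289
gripper_force: 55.0
```

>>> jog_arm(rows=[[[0, 0, 5], [0, 0, 0], 0], [[0, 0, 10], [0, 0, 0], 0], [[0, 0, 15.1], [0, -8, 0], 0], [[1, 5, 15.1], [0, -16, 0], 0], [[3, 10, 15.1], [0, -24, 0], 0], [[3, 15, 15.1], [0, -24, 0], 0], [[3, 20, 15.1], [0, -24, 0], 0], [[3, 21.9, 15.1], [0, -24, 0], 0]])

```text
clock: 4.95
position: [0.4729, -0.1256, 0.2283]
ee_rot: [-3.072, -0.005, -0.651]
force: [0.2, 0.8, -2.0]
width: 0.291
gripper_force: 55.0
```

>>> jog_arm(rows=[[[0, 0, 0], [0, 0, 0], 0], [[0, 0, 0], [0, 0, 0], 0]])

```text
clock: 5.2
position: [0.4737, -0.1294, 0.2286]
ee_rot: [3.073, -0.001, 0.652]
force: [-0.6, -0.3, -1.7]
width: 0.29
gripper_force: 55.0
```

```bash
cat > look.py <<'E'
import sys
from b import *
p=(.574,-.129,0,.046)
def state():
    s=arm.observe();R=cv2.Rodrigues(np.array(s["ee_rot"],float))[0];f=np.array(s["position"])+R[:,2]*.0777
    print("foot in bin mm",(tobin(f,p)*1000).round(1),"tilt",np.degrees(np.arctan2(R[0,2],-R[2,2])).round(1),"lat",R[1,2].round(3),"F in bin",(np.array(s["force"])@frame(*p)[0]).round(1),s["clock"],s["joints"].round(2))
state()
if len(sys.argv)>1:
    n,cam,u,v,w,h=sys.argv[1],sys.argv[2],*map(int,sys.argv[3:7])
    d=get(cam);np.savez(n,W=d["W"],img=d["img"]);cv2.imwrite(f"pics/{n}.png",cv2.resize(d["img"][v:v+h,u:u+w,::-1],None,fx=640/w,fy=640/w,interpolation=2))
E
python3 look.py l1 wrist 0 0 512 384
```

```text
foot in bin mm [-17.4  -0.5 129.9] tilt 24.0 lat -0.0 F in bin [-1.2 -0.3 -1.3] 5.2 [ 0.47  0.03 -0.25  2.2  -0.17  0.51 -1.21]
```

View pics/l1.png

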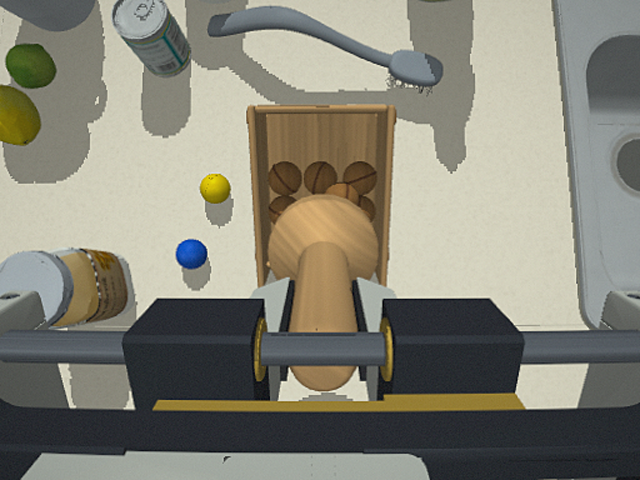

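The foot is square to the floor and centred between the walls, with the rider nut just showing at (343,190). I'll go down along the floor normal.

>>> jog_arm(rows=[[[1, 0, -2.25], [0, 0, 0], 0], [[2, 0, -4.5], [0, 0, 0], 0], [[2.4, 0, -5.4], [0, 0, 0], 0], [[2.8, 0, -6.3], [0, 0, 0], 0], [[2.95, 0, -6.65], [0, 0, 0], 0], [[3.1, 0, -7], [0, 0, 0], 0], [[3.25, 0, -7.3], [0, 0, 0], 0], [[3.25, 0, -7.3], [0, 0, 0], 0]])

```text
clock: 6.25
position: [0.5065, -0.1287, 0.1558]
ee_rot: [3.073, 0.0, 0.653]
force: [0.2, -0.9, -2.4]
width: 0.29
gripper_force: 55.0
```

```bash
python3 look.py
```

```text
foot in bin mm [-17.    0.3  50. ] tilt 24.0 lat -0.0 F in bin [-0.8 -0.9 -2.3] 6.25 [ 0.42  0.19 -0.24  2.25 -0.11  0.3  -1.29]
```

>>> jog_arm(rows=[[[0.08, 0, -0.18], [0, 0, 0], 0], [[0.16, 0, -0.37], [0, 0, 0], 0], [[0.24, 0, -0.55], [0, 0, 0], 0], [[0.33, 0, -0.73], [0, 0, 0], 0], [[0.41, 0, -0.91], [0, 0, 0], 0], [[0.41, 0, -0.91], [0, 0, 0], 0]])

```text
clock: 7.0
position: [0.5105, -0.1287, 0.1464]
ee_rot: [-3.073, 0.0, -0.653]
force: [-0.9, 0.3, -2.7]
width: 0.288
gripper_force: 55.0
```

```bash
python3 look.py
```

```text
foot in bin mm [-17.2   0.3  39.8] tilt 24.0 lat 0.0 F in bin [-1.9  0.3 -2.1] 7.0 [ 0.41  0.21 -0.24  2.25 -0.1   0.27 -1.29]
```

>>> jog_arm(rows=[[[0.06, 0, -0.14], [0, 0, 0], 0], [[0.12, 0, -0.27], [0, 0, 0], 0], [[0.18, 0, -0.4], [0, 0, 0], 0], [[0.22, 0, -0.5], [0, 0, 0], 0], [[0.26, 0, -0.59], [0, 0, 0], 0], [[0.26, 0, -0.59], [0, 0, 0], 0]])

```text
clock: 7.75
position: [0.5131, -0.1287, 0.1406]
ee_rot: [-3.073, 0.0, -0.653]
force: [-0.6, -0.8, -2.1]
width: 0.287
gripper_force: 55.0
```

```bash
python3 look.py l2 wrist 160 40 200 150
```

```text
foot in bin mm [-17.1   0.3  33.5] tilt 24.0 lat 0.0 F in bin [-1.4 -0.8 -1.6] 7.75 [ 0.4   0.23 -0.23  2.25 -0.09  0.26 -1.3 ]
```

View pics/l2.png

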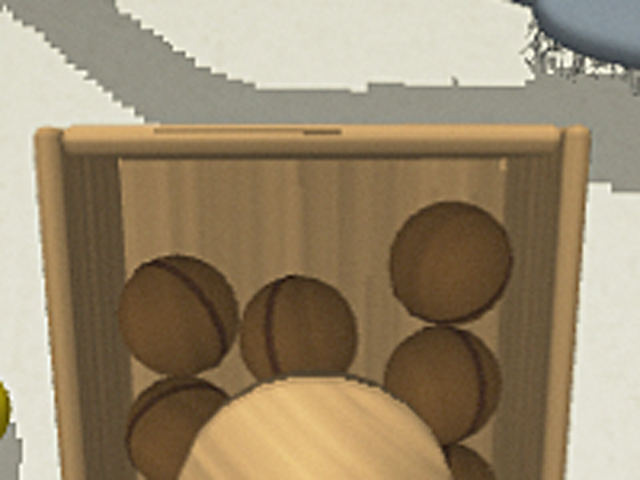

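The nuts have spread up the slope; six show at the back, at about (178,315), (298,335), (450,262), (443,385), (180,425) and (470,475), and all look to be on the floor. I'll press a little deeper until I feel contact, then lift and look.

>>> jog_arm(rows=[[[0.06, 0, -0.14], [0, 0, 0], 0], [[0.08, 0, -0.18], [0, 0, 0], 0], [[0.08, 0, -0.18], [0, 0, 0], 0], [[0.08, 0, -0.18], [0, 0, 0], 0]])

```text
clock: 8.3
position: [0.5145, -0.129, 0.1399]
ee_rot: [3.072, -0.0, 0.656]
force: [-6.8, 0.9, 10.3]
width: 0.288
gripper_force: 55.0
```

```bash
python3 look.py
```

```text
foot in bin mm [-16.   -0.1  32.3] tilt 24.1 lat -0.001 F in bin [-2.   0.9 12.1] 8.3 [ 0.4   0.23 -0.23  2.25 -0.09  0.25 -1.3 ]
```

>>> jog_arm(rows=[[[-1, 0, 2.25], [0, 0, 0], 0], [[-2.2, 0, 5], [0, 0, 0], 0], [[-4, 0, 9], [0, 0, 0], 0], [[-5, 0, 13], [0, 0, 0], 0], [[-4, -4, 16], [0, 8, 0], 0], [[-3, -8, 18], [0, 16, 0], 0], [[-2.4, -13, 18], [0, 24, 0], 0], [[-2.4, -13, 18], [0, 24, 0], 0]])

```text
clock: 9.3
position: [0.4913, -0.2627, 0.316]
ee_rot: [-3.141, 0.006, 0.008]
force: [-0.4, -0.0, -2.8]
width: 0.286
gripper_force: 55.0
```

>>> jog_arm(rows=[[[0, 0, 0], [0, 0, 0], 0], [[0, 0, 0], [0, 0, 0], 0]])

```text
clock: 9.55
position: [0.4896, -0.2576, 0.3194]
ee_rot: [3.141, 0.002, 0.002]
force: [0.0, 0.1, -2.1]
width: 0.287
gripper_force: 55.0
```

```bash
python3 look.py l3 wrist 90 20 200 150; cat > nuts.py <<'E'
import sys
from b import *
Z=np.load(sys.argv[1]+".npz");W=Z["W"].reshape(-1,3)
q=tobin(W,(.574,-.129,0,.046));q=q[np.isfinite(q).all(1)]
m=(abs(q[:,1])<.048)&(q[:,0]>-.05)&(q[:,0]<.066)&(q[:,2]>.01)&(q[:,2]<.065);q=q[m]
print("n pct",np.percentile(q[:,2],[50,90,99,100]).round(4),len(q)); 
t=q[q[:,2]>.037];print(len(t),t[::max(1,len(t)//8)].round(3).tolist())
E
python3 nuts.py l3
```

```text
foot in bin mm [   2.6 -128.6  213.1] tilt 0.1 lat -0.0 F in bin [-0.8  0.1 -1.9] 9.55 [ 0.53  0.26 -0.18  1.59  0.05  1.29 -1.23]
n pct [0.0281 0.0323 0.0337 0.0349] 3869
0 []
```

View pics/l3.png

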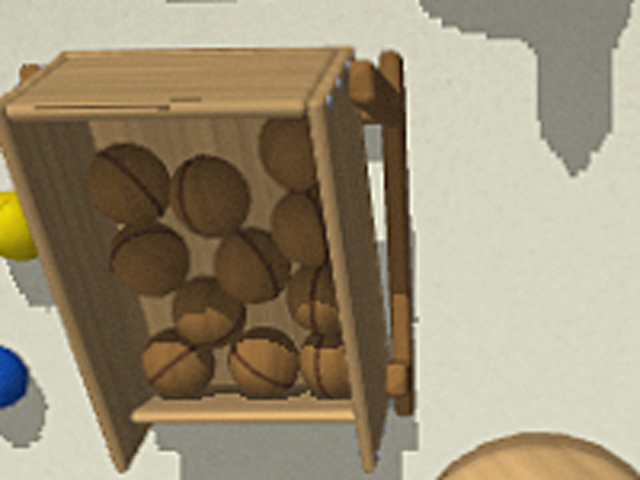

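All eleven nuts lie in one layer: (128,183), (210,195), (295,152), (305,228), (150,257), (252,265), (208,312), (318,297), (178,363), (263,362), (330,362). The highest point is 35 mm off the floor. Now I'll put the stamper back where it stood.

>>> jog_arm(rows=[[[-2.3, -4.5, 0], [0, 0, 0], 0], [[-4.6, -8.9, -4], [0, 0, 0], 0], [[-4.6, -8.9, -9], [0, 0, 0], 0], [[-4.6, -8.9, -14], [0, 0, 0], 0], [[-4.6, -8.9, -18], [0, 0, 0], 0], [[-4.6, -8.9, -21], [0, 0, 0], 0], [[-4.6, -8.9, -23], [0, 0, 0], 0], [[-4.6, -8.9, -23.5], [0, 0, 0], 0]])

```text
clock: 10.6
position: [0.4434, -0.3469, 0.0837]
ee_rot: [-3.141, -0.001, 0.001]
force: [0.1, -0.2, -2.1]
width: 0.284
gripper_force: 55.0
```

>>> jog_arm(rows=[[[0, 0, -0.2], [0, 0, 0], 0], [[0, 0, -0.4], [0, 0, 0], 0], [[0, 0, -0.5], [0, 0, 0], 0], [[0, 0, -0.6], [0, 0, 0], 0], [[0, 0, -0.6], [0, 0, 0], 0]])

```text
clock: 11.22
position: [0.444, -0.3478, 0.078]
ee_rot: [3.142, -0.0, 0.0]
force: [-0.6, -0.3, -2.7]
width: 0.285
gripper_force: 55.0
```

>>> jog_arm(rows=[[[0, 0, -0.05], [0, 0, 0], 0], [[0, 0, -0.1], [0, 0, 0], 0], [[0, 0, -0.1], [0, 0, 0], 0]])

```text
clock: 11.6
position: [0.4441, -0.3478, 0.0777]
ee_rot: [3.141, -0.0, 0.001]
force: [-2.4, 2.1, 6.9]
width: 0.292
gripper_force: 55.0
```

Contact. I'll ease off the pressure, open and retreat straight up.

>>> jog_arm(rows=[[[0, 0, 0.05], [0, 0, 0], 0], [[0, 0, 0.05], [0, 0, 0], 0.3], [[0, 0, 0.05], [0, 0, 0], 0.5], [[0, 0, 0.05], [0, 0, 0], 1], [[0, 0, 0.05], [0, 0, 0], 1], [[0, 0, 0.05], [0, 0, 0], 1], [[0, 0, 0.05], [0, 0, 0], 1], [[0, 0, 0.05], [0, 0, 0], 1]])

```text
clock: 12.6
position: [0.444, -0.3478, 0.0774]
ee_rot: [3.142, -0.0, -0.0]
force: [-0.0, -0.8, -0.1]
width: 0.903
gripper_force: 0.0
```

>>> jog_arm(rows=[[[0, 0, 0], [0, 0, 0], 1], [[0, 0, 0], [0, 0, 0], 1], [[0, 0, 3], [0, 0, 0], 1], [[0, 0, 7], [0, 0, 0], 1], [[0, 0, 12], [0, 0, 0], 1], [[0, 0, 17], [0, 0, 0], 1], [[-5, 0, 22], [0, 0, 0], 1], [[-5, 0, 22], [0, 0, 0], 1]])

```text
clock: 13.6
position: [0.3927, -0.3493, 0.3009]
ee_rot: [3.138, -0.004, 0.006]
force: [0.3, -0.1, -0.5]
width: 0.998
gripper_force: 0.0
```

```bash
python3 look.py l4 scene 0 0 512 384; python3 nuts.py l4; python3 - <<'E'
from h import *
W=np.load("l4.npz")["W"];P=W[245:320,290:345].reshape(-1,3)
for a,b in [(.004,.016),(.04,.06),(.1,.118),(.118,.14)]:
    p=P[(P[:,2]>a)&(P[:,2]<b)&(abs(P[:,0]-.444)<.06)];print(a,len(p),p.mean(0) if len(p) else 0,p[:,2].max() if len(p) else 0)
E
```

```text
foot in bin mm [ -93.3 -220.6  235.5] tilt 0.2 lat -0.004 F in bin [ 0.1 -0.1 -0.6] 13.6 [ 0.72  0.22 -0.12  1.7   0.03  1.22 -0.98]
n pct [0.0284 0.0327 0.0351 0.0378] 905
1 [[0.028, 0.028, 0.038]]
0.004 132 [ 0.41849617 -0.35670785  0.00995549] 0.015970743268535734
0.04 79 [ 0.43329683 -0.35129897  0.04941882] 0.05980593458495627
0.1 92 [ 0.43399338 -0.35230404  0.10879592] 0.1178159661070027
0.118 152 [ 0.43915009 -0.35083076  0.12661469] 0.13267278131482788
```

View pics/l4.png

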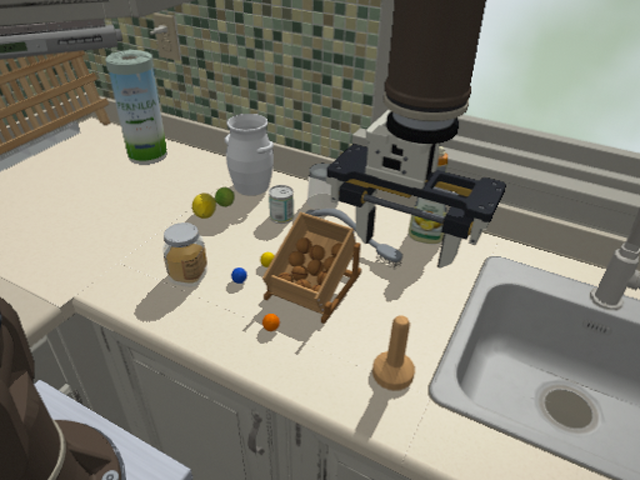

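The stamper stands upright at (395,360), the nuts lie in one layer, and the jar (185,252) and tin (281,203) haven't moved. The gripper is clear.

```bash
python3 -c "
from cell import arm
print(arm.sign_off())"
```

```text
the job is handed in; nothing more can be done
None
```

Job handed in at about 14 s: all eleven walnuts lie in one layer on the bin floor, the stamper stands upright and released on the worktop, and the jar and tin were not touched.

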